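# Close the crayon pots with their lids

### The job

Close up the four round crayon pots for the night: put each round wooden lid on the pot of its own size, sitting flat on the rim with its plug in the mouth. Leave the pots standing where they are. The square pot at the side stays open, as brushes stand in it, so leave the square lid alone.

Things in the scene. Friction and masses are not known exactly. Their poses are not given: they have to be found in the camera images.
- pot_small: the smallest of four round open blue stoneware pots, loose, standing upright on the table, with some crayon stubs lying low inside: 44 mm outer diameter, 45 mm high to the rim, mouth 34 mm across, wall 5 mm, about 160 g. Origin: centre of its underside, z up
- pot_medium: the second smallest of four round open blue stoneware pots, loose, standing upright on the table, with some crayon stubs lying low inside: 60 mm outer diameter, 55 mm high to the rim, mouth 50 mm across, wall 5 mm, about 280 g. Origin: centre of its underside, z up
- pot_large: the second largest of four round open blue stoneware pots, loose, standing upright on the table, with some crayon stubs lying low inside: 76 mm outer diameter, 60 mm high to the rim, mouth 66 mm across, wall 5 mm, about 400 g. Origin: centre of its underside, z up
- pot_widest: the largest of four round open blue stoneware pots, loose, standing upright on the table, with some crayon stubs lying low inside: 92 mm outer diameter, 65 mm high to the rim, mouth 82 mm across, wall 5 mm, about 550 g. Origin: centre of its underside, z up
- lid_small: the smallest of four round brown wooden lids, loose, knob up, for pot_small: disc 50 mm across, under it a tapered plug 6 mm deep (18 to 24 mm across), on it a round upright knob 20 mm across. Origin: centre of the plug's underside, z up; the disc is 6 to 12 mm above it, the knob 12 to 42 mm. Seated, the disc lies on the rim, origin 39 mm above the pot's. About 30 g
- lid_medium: the second smallest of four round brown wooden lids, loose, knob up, for pot_medium: disc 66 mm across, under it a tapered plug 6 mm deep (34 to 40 mm across), on it a round upright knob 20 mm across. Origin: centre of the plug's underside, z up; the disc is 6 to 12 mm above it, the knob 12 to 42 mm. Seated, the disc lies on the rim, origin 49 mm above the pot's. About 45 g
- lid_large: the second largest of four round brown wooden lids, loose, knob up, for pot_large: disc 82 mm across, under it a tapered plug 6 mm deep (50 to 56 mm across), on it a round upright knob 20 mm across. Origin: centre of the plug's underside, z up; the disc is 6 to 12 mm above it, the knob 12 to 42 mm. Seated, the disc lies on the rim, origin 54 mm above the pot's. About 65 g
- lid_widest: the largest of four round brown wooden lids, loose, knob up, for pot_widest: disc 98 mm across, under it a tapered plug 6 mm deep (66 to 72 mm across), on it a round upright knob 20 mm across. Origin: centre of the plug's underside, z up; the disc is 6 to 12 mm above it, the knob 12 to 42 mm. Seated, the disc lies on the rim, origin 59 mm above the pot's. About 90 g
- lid_square: a square brown wooden lid, the odd one out, to be left alone: board 82 by 82 mm and 6 mm thick on a square 56 mm plug 6 mm deep, same knob 20 mm across and 30 mm high. Loose, lying on the table knob up. Origin: centre of the plug's underside, z up

How it is judged:
By the outcome, as a careful person would: the job done as asked, in the order asked, and still so for the second after the job is handed in, with the robot touching nothing.
It also fails if it takes over 96 s, if anything falls off the work surface, if the arm or the gripper's body presses on something with over 40 N, if the wrist force passes 120 N, or if a joint passes its speed limit or range.

### The arm

A 6-joint arm with a two-finger parallel gripper is mounted at the origin on the work surface. World frame = base frame: x ahead of the robot, y to its left, z up, the work surface at z = 0. Lengths are in m, angles in rad, forces in N, time in s.
With the tool pointing down it reaches from about 0.225 to 0.875 m from the base axis. Payload 3.4 kg.
Tool frame: the origin (TCP) lies between the finger pads; the fingertips stand 22 mm ahead of it and the grasp point (between the pads) lies 3 mm ahead of it (manip.finger_overhang is the distance from the TCP to the fingertips, in m); z points along the fingers, y is the line along which they close (so a half turn about z gives the same grasp; the last joint's range is limited). The gripper opens to 85 mm and grips with 20 to 120 N. Pads are 22 mm wide; open, the fingers measure 114 mm over their backs; the gripper's body (76 mm by 85 mm) begins 54 mm behind the grasp point. The pads swing forward as they close: fully open they stand 13 mm farther back than shut.
Start: joints at [-1.225, 0.276, 1.505, -0, 1.361, -0.121], TCP at [0.259, -0.514, 0.253] pointing down, gripper open.
Joint ranges: [-2.89, 2.89], [-0.75, 2.08], [0.22, 2.7], [-1.18, 4.32], [0.11, 2.71], [-2.7, 2.7]. Speed limits (rad/s): [2.57, 2.57, 3.14, 3.14, 3.14, 3.14].

### API

Orientations are given as a unit quaternion [w, x, y, z].
In Python, from rig import get_state, eyes, order, manip gives the robot as it stands.
- The arm moves only by the tool drive_tool, never from a script. Its argument "rows" is a list of rows, each a list of 4 numbers: the shift along the tool's x, y, z in units of 25 mm (1.0 is 25 mm), then the turn about the tool's z in units of 6 degrees (1.0 is 6 degrees). A call has exactly 8 rows; each row is the pose to reach, as a shift and turn from the pose commanded when the call began, along the tool's axes at that moment; what a row does not reach only later rows make up. A row lasts 1/12 s, in which the tool goes at most 41.7 mm and 7.16 degrees, less where a joint would pass 70% of its speed; a pose out of reach is approached as far as the arm can. A call with a gripper value outside its range is refused whole. "grip" is the finger opening in mm, from 0 to 85.4, set as the call begins (left out, the last holds). The fingers move at their own pace and stop on an object; "newtons" is the grip in N (left out, the last holds). Time passes only in rows, so rows that repeat a pose let the fingers close, or fill a call up. It gives the time, the measured TCP pose, the force, the opening and the grip force at its end, in the units of the state.
- get_state(): the state, without advancing time (a new reading comes with each control period).
- eyes.get_image(name): name is "scene" or "top" or "wrist"; returns (picture, depth): 480x640x3 uint8, red, green, blue; 480x640 float32, m along the optical axis (not along the pixel's ray), 0 where there is no reading.
- eyes.camera_info(name): a dict with "fx", "fy", "cx", "cy" (pixels), "R" (3x3) and "t" (3): a world point X has camera coordinates R X + t. Camera axes: x right, y down, z forward; pixel columns grow to the right and rows downward; lengths in m; the calibration is good to about 2 mm. A picture is of the moment at which its call begins: read the wrist's pose just before it. camera_info takes no time and is no camera call; for the wrist camera it gives the pose at the moment of the call.
- order.sign_off(): hands the job in; it is judged then, once.
The state is a dict: "clock": time; "qpos": joint angles; "qd": joint speeds; "effort": joint torques, N m; "position": TCP position; "ee_rot": TCP orientation; "contact_force": force on the tool from outside, world axes, zero at the start; "moment": the same for the moment, N m; "width": finger opening in m; "gripper_force": force on a finger pad.
Only numpy, scipy, OpenCV 4.12 (cv2) and the standard library are available. Lean on these libraries where they do the work, as an engineer would, in place of code of your own. Each camera call takes 0.05 s, during which the arm holds its last target. There are 200 camera calls.

## Working session

There is one attempt and no reset: what is moved stays moved. The work goes in short steps, Python scripts to look and compute and a tool call to move; the robot and the scene stay as the last step left them, time stands still between calls to the robot, and variables do not carry over. Pictures are saved under pics/ and viewed, at most 14 in all, crops included, and the job is handed in when it is done.

Besides the shell and the picture viewer there is one more tool, called after "Emit:" as name(argument=value, ...), one argument or row to a line, values as JSON. drive_tool: Moves the arm, as the interface text tells. Its arguments: {"type":"object","properties":{"rows":{"type":"array","items":{"type":"array","items":{"type":"number"}}},"grip":{"type":"number"},"newtons":{"type":"number"}},"required":["rows"]}

```bash
mkdir -p pics; ls
python3 - <<'E'
from rig import get_state, eyes, manip
import cv2,numpy as np
print(get_state()); print(manip.finger_overhang)
for n in ["top","scene"]:
    im,d=eyes.get_image(n); c=eyes.camera_info(n); print(n,c)
    cv2.imwrite(f"pics/{n}0.png",im[:,:,::-1]); np.savez(f"{n}0.npz",im=im,d=d,**c)
E
```

```text
pics
{'clock': 0.0, 'qpos': array([-1.22503124e+00,  2.76603731e-01,  1.50617015e+00, -2.23651121e-05,
        1.36068247e+00, -1.21017155e-01]), 'qd': array([-3.44790712e-05,  7.47185272e-05, -4.60953405e-04,  3.94389411e-04,
       -9.66453955e-04,  1.69346625e-04]), 'effort': array([ 1.84087483e-03, -4.16760349e+01, -2.45799154e+01, -2.12663730e-05,
        1.04803100e-02, -8.64052083e-06]), 'position': array([ 0.25856741, -0.51302288,  0.25241994]), 'ee_rot': array([-9.24749311e-04,  9.72886734e-01,  2.31280207e-01, -1.15361237e-04]), 'contact_force': array([ 0.91524456, -0.25410657, -0.5405696 ]), 'moment': array([ 0.00154783, -0.05344921,  0.01079201]), 'gripper_force': 0.0, 'width': 0.08503240290336488}
0.022
top {'fx': 434.8930569057174, 'fy': 434.8930569057174, 'cx': 312.30713345840076, 'cy': 248.7454660780322, 'R': array([[ 0.01893008, -0.99977653,  0.0094093 ],
       [-0.99066636, -0.02002652, -0.13482986],
       [ 0.13498817, -0.00676914, -0.99082409]]), 't': array([-0.00660148,  0.5129499 ,  0.98289382])}
scene {'fx': 516.0669302010035, 'fy': 516.0669302010035, 'cx': 330.44908238748855, 'cy': 245.1356775609698, 'R': array([[-0.49067373,  0.87128477,  0.01010597],
       [ 0.50728745,  0.29507606, -0.80968485],
       [-0.70844811, -0.39216446, -0.58677791]]), 't': array([ 0.23150275, -0.24406924,  1.54622766])}
```

View pics/top0.png

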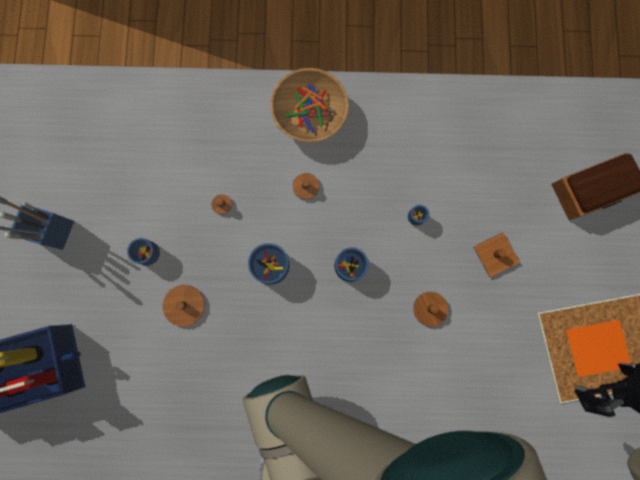

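View pics/scene0.png

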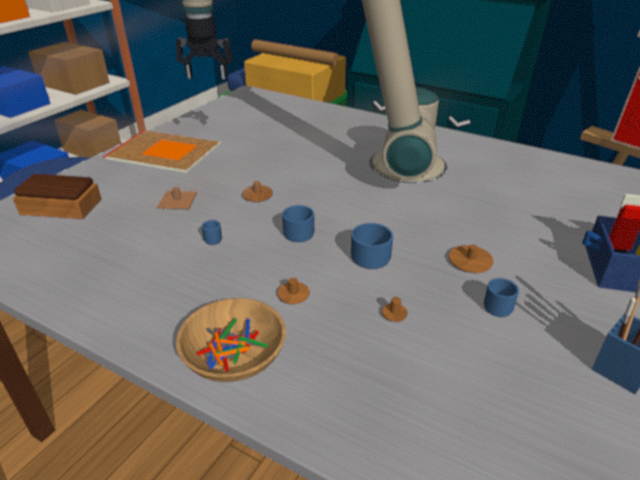

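The top view shows the round pots at (143,251) medium, (269,263) widest, (351,264) large and (418,215) small. The round lids are at (185,306) widest, (222,204) small, (307,186) medium and (431,309) large, and the square lid is at (497,255). The scene view confirms that all the lids lie knob up.

```bash
cat > h.py <<'E'
import numpy as np,cv2
def cloud(z):
    v,u=np.mgrid[:480,:640]; d=z['d'].astype(float)
    p=np.stack([(u-z['cx'])/z['fx']*d,(v-z['cy'])/z['fy']*d,d],-1)-z['t']
    return p@z['R']
def proj(z,X):
    c=z['R']@np.array(X)+z['t']; return z['fx']*c[0]/c[2]+z['cx'],z['fy']*c[1]/c[2]+z['cy']
def ray(z,u,v,h):
    d=z['R'].T@np.array([(u-z['cx'])/z['fx'],(v-z['cy'])/z['fy'],1]); o=-z['R'].T@z['t']
    return (o+d*(h-o[2])/d[2])[:2]
def circ(xy):
    A=np.c_[2*xy,np.ones(len(xy))]; s=np.linalg.lstsq(A,(xy**2).sum(1),rcond=None)[0]
    return s[:2],np.sqrt(s[2]+s[:2]@s[:2])
E
python3 - <<'E'
from h import *
T={'pot_s':(418,215,.045),'pot_m':(143,251,.055),'pot_l':(351,264,.060),'pot_w':(269,263,.065),
'lid_s':(222,204,.012),'lid_m':(307,186,.012),'lid_l':(431,309,.012),'lid_w':(185,306,.012),'lid_q':(497,255,.012)}
z=np.load('top0.npz'); s=np.load('scene0.npz'); P=cloud(z);S=cloud(s)
hsv=cv2.cvtColor(z['im'],cv2.COLOR_RGB2HSV);hs=cv2.cvtColor(s['im'],cv2.COLOR_RGB2HSV)
tab=P[(hsv[...,1]<40)&(z['d']>0)]; print('table z',np.median(tab[:,2]),tab[:,2].std())
for n,(u,v,h) in T.items():
    m=(hsv[...,1]>90).astype(np.uint8); k,l,st,ce=cv2.connectedComponentsWithStats(m)
    m0=l==np.bincount(l[v-8:v+9,u-8:u+9][m[v-8:v+9,u-8:u+9]>0]).argmax()
    q=P[m0]; q1=q[abs(q[:,2]-h)<.005]; c,r=cv2.minEnclosingCircle(q1[:,:2].astype(np.float32))
    o=[n,m0.sum(),'enc',np.round(c,4),round(r,4),'mid',np.round((q1.min(0)+q1.max(0))[:2]/2,4)]
    if 'lid' in n:
        kq=q[q[:,2]>.032]; o+=['knob',np.round(kq[:,:2].mean(0),4),len(kq),round(kq[:,2].max(),4)]
    # scene view, points near c
    w=(hs[...,1]>90)&(np.hypot(S[...,0]-c[0],S[...,1]-c[1])<r+.02)&(s['d']>0)
    g=S[w]; g1=g[abs(g[:,2]-h)<.004]
    o+=['scene',np.round((g1.min(0)+g1.max(0))[:2]/2,4)]
    if 'lid' in n: o+=['sk',np.round(g[g[:,2]>.038][:,:2].mean(0),4)]
    print(*o)
E
```

```text
table z 0.0001653320944505392 0.03955377334485549
pot_s 205 enc [ 0.6    -0.2464] 0.0211 mid [ 0.5993 -0.2466] scene [ 0.6024 -0.2439]Traceback (most recent call last):
  File "<stdin>", line 11, in <module>
    return umr_minimum(a, axis, None, out, keepdims, initial, where)
ValueError: zero-size array to reduction operation minimum which has no identity
```

```bash
cat > m.py <<'E'
from h import *
from rig import eyes
T={'pot_s':(.600,-.246,.045,.022),'pot_m':(143,251,.055,.03),'pot_l':(351,264,.060,.038),'pot_w':(269,263,.065,.046),
'lid_s':(222,204,.012,.025),'lid_m':(307,186,.012,.033),'lid_l':(431,309,.012,.041),'lid_w':(185,306,.012,.049),'lid_q':(497,255,.012,.05)}
z=np.load('top0.npz'); s=np.load('scene0.npz')
for n,(u,v,h,R) in T.items():
    c0=np.array([u,v]) if u<1 else ray(z,u,v,h)
    o=[n]
    for cam in (z,s):
        P=cloud(cam); hs=cv2.cvtColor(cam['im'],cv2.COLOR_RGB2HSV); c=c0
        sat=(hs[...,1]>70)&(cam['d']>0)
        for _ in range(4):
            g=P[sat&(abs(P[...,2]-h)<.004)]; g=g[np.hypot(*(g[:,:2]-c).T)<R+.012]
            c,r=cv2.minEnclosingCircle(g[:,:2].astype(np.float32)); c=np.array(c)
        mid=(g.min(0)+g.max(0))[:2]/2
        o+=['|',len(g),np.round(c,4),round(r-R,4),np.round(mid,4)]
        if 'lid' in n:
            k=P[sat&(P[...,2]>.036)&(P[...,2]<.05)]; k=k[np.hypot(*(k[:,:2]-c).T)<.025]
            o+=['knob',len(k),np.round((k.min(0)+k.max(0))[:2]/2,4),round(k[:,2].max(),4)]
    print(*o)
E
python3 m.py
```

```text
pot_s | 90 [ 0.6009 -0.2467] -0.0008 [ 0.6005 -0.2466] | 81 [ 0.6031 -0.2472] 0.0021 [ 0.6021 -0.2447]
pot_m | 144 [0.4995 0.3972] -0.0002 [0.4976 0.3974] | 191 [0.4985 0.3995] 0.0016 [0.4983 0.3998]
pot_l | 180 [ 0.4776 -0.0867] -0.0004 [ 0.4778 -0.0874] | 142 [ 0.4794 -0.0841] 0.002 [ 0.4801 -0.0846]
pot_w | 225 [0.4752 0.1034] -0.0003 [0.4748 0.1033] | 215 [0.4761 0.1039] 0.0019 [0.4759 0.106 ]
lid_s | 224 [0.6222 0.226 ] -0.0002 [0.6222 0.2254] knob 58 [0.622  0.2258] 0.0457 | 268 [0.6218 0.2278] 0.0006 [0.6233 0.2281] knob 71 [0.6219 0.2279] 0.0433
lid_m | 458 [0.6721 0.0226] 0.0 [0.6716 0.0217] knob 57 [0.6722 0.0227] 0.0468 | 448 [0.6721 0.0262] 0.0014 [0.6718 0.0254] knob 62 [0.6712 0.0251] 0.0433
lid_l | 816 [ 0.3806 -0.2782] 0.0002 [ 0.38  -0.278] knob 62 [ 0.3809 -0.2772] 0.0479 | 319 [ 0.3817 -0.2758] 0.0016 [ 0.3814 -0.2753] knob 29 [ 0.3815 -0.2738] 0.0428
lid_w | 1233 [0.376  0.3037] 0.0005 [0.3771 0.3033] knob 62 [0.3767 0.3031] 0.046 | 816 [0.3761 0.305 ] 0.0025 [0.3753 0.3055] knob 51 [0.3777 0.3064] 0.0438
lid_q | 1024 [ 0.5122 -0.4383] 0.0068 [ 0.5126 -0.438 ] knob 61 [ 0.5122 -0.4378] 0.0473 | 447 [ 0.514  -0.4361] 0.0063 [ 0.5146 -0.4368] knob 30 [ 0.514  -0.4359] 0.0422
```

Emit:
drive_tool(
  rows=[
    [0.86,-0.63,0.4,0.6],
    [2.07,-1.51,1.0,1.3],
    [3.28,-2.39,1.6,2.0],
    [4.49,-3.27,2.2,2.7],
    [5.7,-4.15,2.8,3.4],
    [6.9,-5.03,3.4,4.0],
    [7.94,-5.79,3.9,4.46],
    [8.63,-6.29,4.12,4.46],
  ],
  grip=50,
  newtons=40,
)

```text
clock: 0.77
position: [0.3802, -0.272, 0.1484]
ee_rot: [-0.002, 1.0, -0.0, -0.001]
contact_force: [0.7, 0.0, -0.5]
width: 0.0502
gripper_force: 0.0
```

Emit:
drive_tool(
  rows=[
    [0,0,0,0],
    [0,0,0,0],
    [0,0,0.2,0],
    [0,0,0.5,0],
    [0,0,0.9,0],
    [0,0,1.2,0],
    [0,0,1.4,0],
    [0,0,1.4,0],
  ],
)

```text
clock: 1.43
position: [0.3797, -0.2761, 0.114]
ee_rot: [-0.001, 1.0, -0.001, -0.001]
contact_force: [0.4, -0.5, -1.3]
width: 0.05
gripper_force: 0.0
```

```bash
cat > w.py <<'E'
import sys
from h import *
from rig import eyes,get_state
n,name=sys.argv[1:3]
c=eyes.camera_info(n); im,d=eyes.get_image(n); cv2.imwrite(f'pics/{name}.png',im[:,:,::-1]); np.savez(name+'.npz',im=im,d=d,**c)
s=get_state(); print(s['clock'],s['position'],s['ee_rot'].round(4),s['qpos'].round(2))
E
python3 w.py wrist w1
```

```text
1.4833 [ 0.38012142 -0.27624339  0.11464321] [-4.e-04  1.e+00 -6.e-04 -6.e-04] [-0.78  0.25  1.93 -0.    0.96  0.8 ]
```

View pics/w1.png

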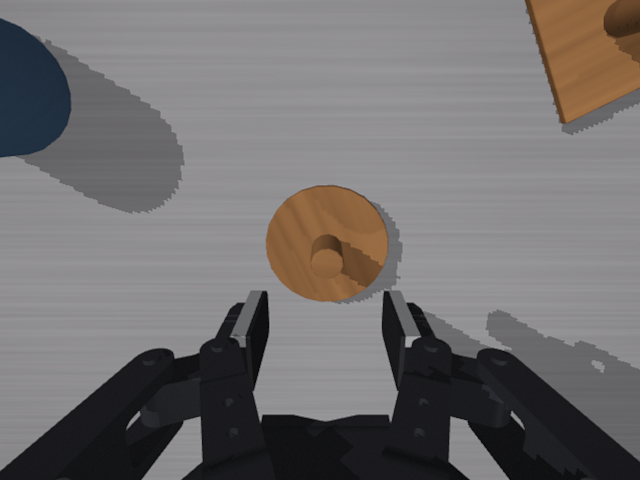

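The wrist view shows the large lid at (327,243) with its knob top at (326,265), centred between the fingers. I'll go down and grip it.

Emit:
drive_tool(
  rows=[
    [0,0,0.3,0],
    [0,0,0.9,0],
    [0,0,1.6,0],
    [0,0,2.3,0],
    [0,0,2.8,0],
    [0,0,3.06,0],
    [0,0,3.06,0],
    [0,0,3.06,0],
  ],
)

```text
clock: 2.15
position: [0.3809, -0.2762, 0.0389]
ee_rot: [0.0, 1.0, -0.0, 0.0]
contact_force: [1.0, -0.4, -0.2]
width: 0.0495
gripper_force: 0.0
```

Run:
```python
from h import *
z=np.load('w1.npz'); print(ray(z,326,265,.042),ray(z,327,243,.012))
```

```text
[ 0.37891136 -0.27866624] [ 0.3822801 -0.2793999]
```

Emit:
drive_tool(
  rows=[
    [0,0,0,0],
    [0,0,0,0],
    [0,0,0,0],
    [0,0,0,0],
    [0,0,0,0],
    [0,0,0,0],
    [0,0,0,0],
    [0,0,0,0],
  ],
  grip=0,
  newtons=40,
)

```text
clock: 2.82
position: [0.3812, -0.2765, 0.0397]
ee_rot: [0.001, 1.0, -0.0, 0.001]
contact_force: [-0.3, 0.3, 6.9]
width: 0.0184
gripper_force: 39.3
```

Emit:
drive_tool(
  rows=[
    [0,0,-0.2,0],
    [0,0,-0.7,0],
    [0,0,-1.4,0],
    [0,0,-2.2,0],
    [0,0,-3.0,0],
    [0,0,-3.6,0],
    [0,0,-4.0,0],
    [0,0,-4.0,0],
  ],
)

```text
clock: 3.48
position: [0.3817, -0.2769, 0.1411]
ee_rot: [0.002, 1.0, -0.0, 0.002]
contact_force: [0.1, -0.4, -0.7]
width: 0.0186
gripper_force: 39.2
```

Emit:
drive_tool(
  rows=[
    [0.3,-0.6,0,0],
    [0.9,-1.8,0,0],
    [1.5,-3.0,0,0],
    [2.1,-4.2,0,0],
    [2.7,-5.4,0,0],
    [3.3,-6.5,0,0],
    [3.7,-7.3,0,0],
    [3.9,-7.64,0,0],
  ],
)

```text
clock: 4.15
position: [0.4785, -0.0823, 0.138]
ee_rot: [-0.001, 1.0, 0.001, -0.001]
contact_force: [-0.6, -0.8, -0.1]
width: 0.0185
gripper_force: 39.2
```

Emit:
drive_tool(
  rows=[
    [0,0,0,0],
    [0,0,0,0],
    [0,0,0,0],
    [0,0,0,0],
    [0,0,0,0],
    [0,0,0,0],
    [0,0,0,0],
    [0,0,0,0],
  ],
)

```text
clock: 4.82
position: [0.4781, -0.0854, 0.1389]
ee_rot: [0.0, 1.0, -0.0, 0.0]
contact_force: [-0.4, -0.4, -0.6]
width: 0.0186
gripper_force: 39.2
```

```bash
python3 w.py wrist w2; python3 w.py scene s2
```

```text
4.8667 [ 0.4781581  -0.08532424  0.13885518] [ 1.e-04  1.e+00 -4.e-04  1.e-04] [-0.32  0.24  1.87 -0.    1.03  1.25]
4.9167 [ 0.47815681 -0.08522118  0.13883261] [ 1.e-04  1.e+00 -3.e-04  0.e+00] [-0.32  0.24  1.87 -0.    1.03  1.25]
```

View pics/w2.png

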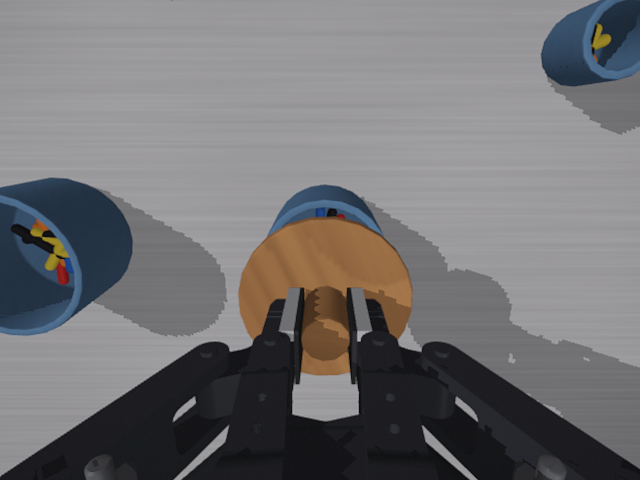

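View pics/s2.png

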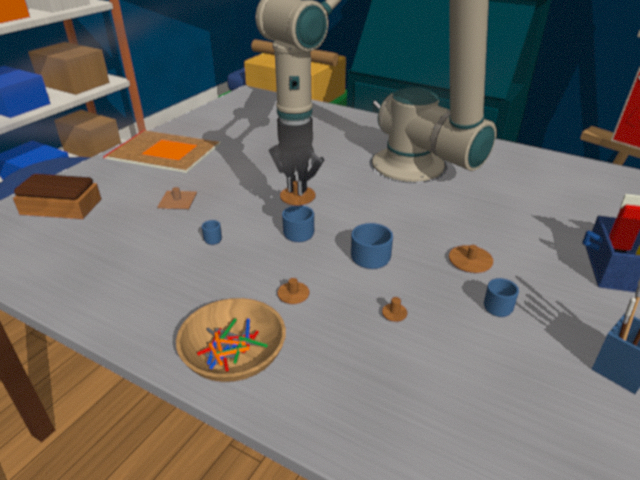

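The large lid is held flat. In the wrist view its disc is centred at about column 325, and the pot behind it is at about column 324. I'll check the x offset from the depth image, then lower it.

```bash
cat > chk.py <<'E'
import sys
from h import *
# usage: file px py h R [lidz Rlid]: rim and held-lid centres by depth + least-squares circle on outline points
z=np.load(sys.argv[1]+'.npz'); a=list(map(float,sys.argv[2:])); P=cloud(z); hs=cv2.cvtColor(z['im'],cv2.COLOR_RGB2HSV)
def fit(c,h,R,m):
    g=P[m&(z['d']>0)&(abs(P[...,2]-h)<.004)]; r=np.hypot(*(g[:,:2]-c).T); g=g[(r<R+.01)]
    hull=cv2.convexHull(g[:,:2].astype(np.float32))[:,0]; hull=hull[np.hypot(*(hull-c).T)>R-.008]
    c,r=circ(hull.astype(float)); return len(g),len(hull),c.round(4),round(r-R,4)
sat=hs[...,1]>70; blue=sat&(hs[...,0]>90)&(hs[...,0]<125); br=sat&(hs[...,0]<25)
c=np.array(a[:2]); print('rim',fit(c,a[2],a[3],blue))
if len(a)>4: print('lid',fit(c,a[4],a[5],br))
E
python3 chk.py w2 .4785 -.0855 .06 .038 .111 .041
```

```text
rim (1122, 24, array([ 0.4789, -0.0877]), np.float64(-0.001))
lid (13049, 54, array([ 0.4772, -0.0875]), np.float64(-0.0004))
```

Emit:
drive_tool(
  rows=[
    [0,0,0.2,0],
    [0,0,0.4,0],
    [0,0,0.6,0],
    [0,0,0.8,0],
    [0,0,1.0,0],
    [0,0,1.1,0],
    [0,0,1.2,0],
    [0,0,1.2,0],
  ],
)

```text
clock: 5.58
position: [0.4779, -0.0849, 0.1082]
ee_rot: [-0.0, 1.0, -0.0, -0.001]
contact_force: [-0.4, -0.0, -0.5]
width: 0.0183
gripper_force: 39.2
```

Emit:
drive_tool(
  rows=[
    [0.06,0,0.1,0],
    [0.06,0,0.2,0],
    [0.06,0,0.3,0],
    [0.06,0,0.4,0],
    [0.06,0,0.5,0],
    [0.06,0,0.56,0],
    [0.06,0,0.6,0],
    [0.06,0,0.6,0],
  ],
)

```text
clock: 6.25
position: [0.4796, -0.085, 0.0938]
ee_rot: [0.0, 1.0, -0.0, -0.0]
contact_force: [-0.5, -0.4, 0.3]
width: 0.0183
gripper_force: 39.3
```

Emit:
drive_tool(
  rows=[
    [0,0,0,0],
    [0,0,0,0],
    [0,0,0,0],
    [0,0,0,0],
    [0,0,0,0],
    [0,0,0,0],
    [0,0,0,0],
    [0,0,0,0],
  ],
  grip=50,
)

```text
clock: 6.92
position: [0.4797, -0.0851, 0.0938]
ee_rot: [0.0, 1.0, -0.0, 0.0]
contact_force: [-1.0, -0.4, 0.1]
width: 0.0497
gripper_force: 0.0
```

Emit:
drive_tool(
  rows=[
    [0,0,-0.2,0],
    [0,0,-0.7,0],
    [0,0,-1.4,0],
    [0,0,-2.0,0],
    [0,0,-2.4,0],
    [0.3,-0.2,-2.4,0],
    [1.0,-0.6,-2.4,0],
    [2.0,-1.1,-2.4,0],
  ],
)

```text
clock: 7.58
position: [0.5289, -0.0572, 0.1538]
ee_rot: [0.0, 1.0, -0.001, -0.001]
contact_force: [0.5, -0.7, -0.2]
width: 0.0504
gripper_force: 0.0
```

Emit:
drive_tool(
  rows=[
    [1.2,-0.7,0,0],
    [2.4,-1.4,0,0],
    [3.6,-2.1,0,0],
    [4.6,-2.7,0,0],
    [5.3,-3.1,0,0],
    [5.68,-3.28,0,0],
    [5.68,-3.28,0,0],
    [5.68,-3.28,0,0],
  ],
)

```text
clock: 8.25
position: [0.671, 0.0245, 0.1528]
ee_rot: [0.0, 1.0, 0.0, -0.001]
contact_force: [-0.4, 0.1, -0.1]
width: 0.0499
gripper_force: 0.0
```

```bash
python3 w.py wrist w3;python3 w.py scene s3
cat > lid.py <<'E'
import sys
from h import *
z=np.load(sys.argv[1]+'.npz'); x,y,R=map(float,sys.argv[2:5]); h=float(sys.argv[5]) if len(sys.argv)>5 else .012
P=cloud(z); hs=cv2.cvtColor(z['im'],cv2.COLOR_RGB2HSV); m=(hs[...,1]>70)&(hs[...,0]<25)&(z['d']>0)
for nm,hh,r in (('disc',h,R),('knob',h+.03,.01)):
    g=P[m&(abs(P[...,2]-hh)<.003)][:,:2]; g=g[np.hypot(*(g-[x,y]).T)<R+.015]
    hull=cv2.convexHull(g.astype(np.float32))[:,0]; c,q=circ(hull.astype(float)); print(nm,len(g),c.round(4),round(q-r,4))
E
python3 lid.py w3 .672 .024 .033; python3 lid.py s3 .4795 -.0855 .041 .066; python3 chk.py s3 .4795 -.0855 .06 .038
```

```text
8.3 [0.67044102 0.02407455 0.15311556] [ 2.0e-04  1.0e+00 -2.0e-04 -1.3e-03] [-0.07  0.48  1.43 -0.    1.23  1.5 ]
8.35 [0.67032804 0.02384185 0.15347296] [ 2.e-04  1.e+00 -4.e-04 -1.e-03] [-0.07  0.48  1.43 -0.    1.23  1.5 ]
disc 4567 [0.6721 0.0221] -0.0006
knob 621 [0.6722 0.022 ] -0.0003
disc 70 [ 0.4843 -0.082 ] -0.006Traceback (most recent call last):
  File "lid.py", line 7, in <module>
    hull=cv2.convexHull(g.astype(np.float32))[:,0]; c,q=circ(hull.astype(float)); print(nm,len(g),c.round(4),round(q-r,4))
         ~~~~~~~~~~~~~~~~~~~~~~~~~~~~~~~~~~~~^^^^^
TypeError: 'NoneType' object is not subscriptable
Traceback (most recent call last):
  File "chk.py", line 10, in <module>
    c=np.array(a[:2]); print('rim',fit(c,a[2],a[3],blue))
                                   ~~~^^^^^^^^^^^^^^^^^^
  File "chk.py", line 7, in fit
    hull=cv2.convexHull(g[:,:2].astype(np.float32))[:,0]; hull=hull[np.hypot(*(hull-c).T)>R-.008]
         ~~~~~~~~~~~~~~~~~~~~~~~~~~~~~~~~~~~~~~~~~~^^^^^
TypeError: 'NoneType' object is not subscriptable
```

View pics/s3.png

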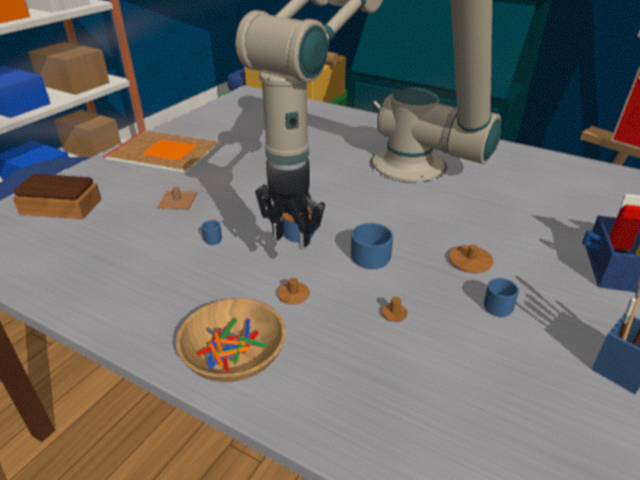

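The large lid seems to sit on its pot, though the gripper at (290,215) hides it in part. I'll confirm that later. Next is the medium lid.

Emit:
drive_tool(
  rows=[
    [0,0,0.6,0],
    [0,0,1.5,0],
    [0,0,2.5,0],
    [0,0,3.4,0],
    [0,0,4.1,0],
    [0,0,4.4,0],
    [0,0,4.54,0],
    [0,0,4.54,0],
  ],
)

```text
clock: 9.02
position: [0.6712, 0.0239, 0.0403]
ee_rot: [0.0, 1.0, -0.001, -0.0]
contact_force: [-0.1, 0.2, -0.1]
width: 0.0499
gripper_force: 0.0
```

Emit:
drive_tool(
  rows=[
    [0,0,0,0],
    [0,0,0,0],
    [0,0,0,0],
    [0,0,0,0],
    [0,0,0,0],
    [0,0,0,0],
    [0,0,0,0],
    [0,0,0,0],
  ],
  grip=0,
)

```text
clock: 9.68
position: [0.6727, 0.0244, 0.0419]
ee_rot: [0.0, 1.0, -0.0, 0.001]
contact_force: [-0.8, -0.1, 7.2]
width: 0.0182
gripper_force: 39.4
```

Emit:
drive_tool(
  rows=[
    [0,0,-0.2,0],
    [0,0,-0.7,0],
    [0,0,-1.4,0],
    [0,0,-2.2,0],
    [0,0,-3.0,0],
    [0,0,-3.6,0],
    [0,0,-4.0,0],
    [-0.2,-0.5,-4.0,0],
  ],
)

```text
clock: 10.35
position: [0.6692, 0.0352, 0.1435]
ee_rot: [0.001, 1.0, -0.001, 0.003]
contact_force: [0.2, 0.4, -0.0]
width: 0.0185
gripper_force: 39.2
```

Emit:
drive_tool(
  rows=[
    [-0.54,-1.2,0,0],
    [-1.14,-2.5,0,0],
    [-1.74,-3.8,0,0],
    [-2.34,-5.1,0,0],
    [-2.94,-6.4,0,0],
    [-3.54,-7.7,0,0],
    [-4.14,-9.0,0,0],
    [-4.74,-10.3,0,0],
  ],
)

```text
clock: 11.02
position: [0.5457, 0.2964, 0.1393]
ee_rot: [0.0, 1.0, -0.0, -0.001]
contact_force: [0.9, -0.2, 0.9]
width: 0.0183
gripper_force: 39.2
```

Emit:
drive_tool(
  rows=[
    [-0.5,-1.2,0,0],
    [-1.0,-2.4,0,0],
    [-1.5,-3.3,0,0],
    [-1.8,-3.9,0,0],
    [-2.0,-4.18,0,0],
    [-2.0,-4.18,0,0],
    [-2.0,-4.18,0,0],
    [-2.0,-4.18,0,0],
  ],
)

```text
clock: 11.68
position: [0.4985, 0.3979, 0.1399]
ee_rot: [0.001, 1.0, -0.0, -0.0]
contact_force: [0.4, 0.7, -0.1]
width: 0.0184
gripper_force: 39.2
```

```bash
python3 w.py wrist w4; python3 chk.py w4 .4985 .3975 .055 .03 .111 .033; python3 w.py scene s4; python3 w.py top t4;  python3 lid.py t4 .4795 -.0855 .041 .066
```

```text
11.7333 [0.49877688 0.39781511 0.14004615] [ 4.e-04  1.e+00 -7.e-04 -1.e-04] [ 0.56  0.45  1.53 -0.    1.16  2.14]
rim (981, 31, array([0.499 , 0.3976]), np.float64(-0.0008))
lid (7145, 47, array([0.4979, 0.3959]), np.float64(-0.0003))
11.7833 [0.4989478  0.39780407 0.14016022] [ 3.e-04  1.e+00 -9.e-04  0.e+00] [ 0.56  0.45  1.53 -0.    1.16  2.14]
11.8333 [0.49900808 0.3978562  0.14022527] [ 2.e-04  1.e+00 -1.e-03  0.e+00] [ 0.56  0.45  1.53 -0.    1.16  2.14]
disc 847 [ 0.4786 -0.0863] -0.0009
knob 58 [ 0.479  -0.0862] -0.0008
```

View pics/s4.png

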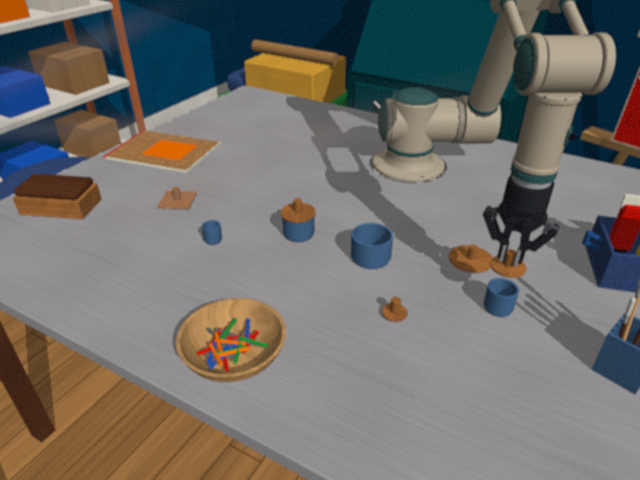

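The scene view shows the large lid seated flat at (298,212), and the medium lid held flat beside its pot at (505,265). I'll correct by about 1–2 mm and seat it, then go to the widest lid.

Emit:
drive_tool(
  rows=[
    [0.04,-0.07,0.3,0],
    [0.04,-0.07,0.7,0],
    [0.04,-0.07,1.1,0],
    [0.04,-0.07,1.5,0],
    [0.04,-0.07,1.75,0],
    [0.04,-0.07,1.9,0],
    [0.04,-0.07,2.0,0],
    [0.04,-0.07,2.04,0],
  ],
)

```text
clock: 12.5
position: [0.4987, 0.4003, 0.0909]
ee_rot: [0.001, 1.0, 0.0, -0.001]
contact_force: [-5.2, -2.4, 16.9]
width: 0.0183
gripper_force: 40.8
```

Emit:
drive_tool(
  rows=[
    [0,0,0,0],
    [0,0,0,0],
    [0,0,0,0],
    [0,0,0,0],
    [0,0,0,0],
    [0,0,0,0],
    [0,0,0,0],
    [0,0,0,0],
  ],
  grip=50,
)

```text
clock: 13.17
position: [0.4993, 0.4007, 0.0892]
ee_rot: [0.0, 1.0, -0.0, -0.0]
contact_force: [0.3, -0.5, -0.0]
width: 0.0499
gripper_force: 0.0
```

Emit:
drive_tool(
  rows=[
    [0,0,-0.2,0],
    [0,0,-0.7,0],
    [0,0,-1.4,0],
    [0,0,-2.0,0],
    [0,0,-2.4,0],
    [-0.3,0.2,-2.4,0],
    [-1.0,0.8,-2.4,0],
    [-2.0,1.6,-2.4,0],
  ],
)

```text
clock: 13.83
position: [0.4498, 0.3609, 0.1486]
ee_rot: [-0.0, 1.0, -0.0, 0.001]
contact_force: [-0.3, 0.1, -0.5]
width: 0.05
gripper_force: 0.0
```

Emit:
drive_tool(
  rows=[
    [-1.0,0.8,0,0],
    [-1.9,1.4,0,0],
    [-2.5,1.9,0,0],
    [-2.8,2.15,0,0],
    [-2.94,2.22,0,0],
    [-2.94,2.22,0,0],
    [-2.94,2.22,0,0],
    [-2.94,2.22,0,0],
  ],
)

```text
clock: 14.5
position: [0.3771, 0.3061, 0.1493]
ee_rot: [-0.0, 1.0, -0.0, 0.001]
contact_force: [-0.2, 0.0, -0.5]
width: 0.0503
gripper_force: 0.0
```

```bash
python3 w.py wrist w5; python3 lid.py w5 .3765 .3035 .049; python3 w.py scene s5; python3 w.py top t5;  python3 lid.py t5 .4995 .3985 .033 .061
```

```text
14.55 [0.37702322 0.30602439 0.14921887] [-2.e-04  1.e+00 -1.e-04  4.e-04] [ 0.54  0.23  1.85 -0.    1.06  2.11]
disc 11351 [0.3762 0.3034] -0.0005
knob 631 [0.3765 0.3032] -0.0002
14.6 [0.37682166 0.30589761 0.14913122] [-1.e-04  1.e+00 -1.e-04  3.e-04] [ 0.54  0.23  1.85 -0.    1.06  2.11]
14.65 [0.37663383 0.30578106 0.14908728] [-0.e+00  1.e+00 -1.e-04  1.e-04] [ 0.54  0.23  1.85 -0.    1.06  2.11]
disc 482 [0.4987 0.3984] -0.0007
knob 59 [0.4992 0.3982] -0.0007
```

View pics/s5.png

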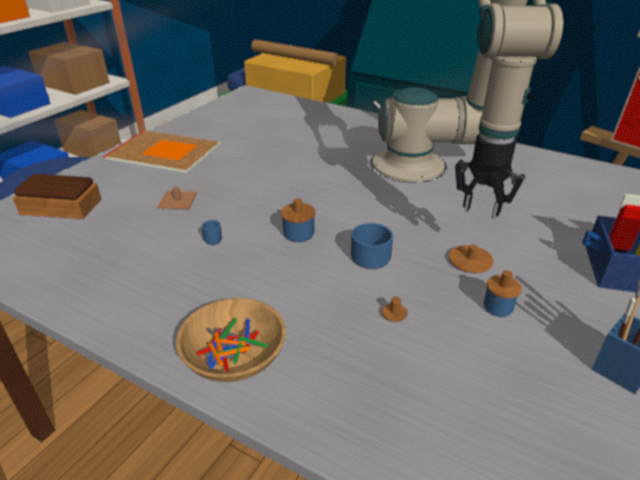

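The medium lid is seated flat at (503,290). Next is the widest lid.

Emit:
drive_tool(
  rows=[
    [0,0,0.6,0],
    [0,0,1.5,0],
    [0,0,2.5,0],
    [0,0,3.4,0],
    [0,0,4.0,0],
    [0,0,4.25,0],
    [0,0,4.34,0],
    [0,0,4.34,0],
  ],
)

```text
clock: 15.32
position: [0.3762, 0.3054, 0.0406]
ee_rot: [0.0, 1.0, -0.0, -0.0]
contact_force: [0.1, -0.2, 0.6]
width: 0.0501
gripper_force: 0.0
```

Emit:
drive_tool(
  rows=[
    [0,0,0,0],
    [0,0,0,0],
    [0,0,0,0],
    [0,0,0,0],
    [0,0,0,0],
    [0,0,0,0],
    [0,0,0,0],
    [0,0,0,0],
  ],
  grip=0,
)

```text
clock: 15.98
position: [0.3766, 0.3058, 0.0419]
ee_rot: [-0.001, 1.0, -0.0, 0.001]
contact_force: [-1.2, -0.2, 6.0]
width: 0.0185
gripper_force: 39.4
```

Emit:
drive_tool(
  rows=[
    [0,0,-0.2,0],
    [0,0,-0.7,0],
    [0,0,-1.4,0],
    [0,0,-2.2,0],
    [0,0,-3.0,0],
    [0,0,-3.6,0],
    [0,0,-4.0,0],
    [0,0,-4.0,0],
  ],
)

```text
clock: 16.65
position: [0.3769, 0.3059, 0.1431]
ee_rot: [-0.001, 1.0, -0.0, 0.002]
contact_force: [-0.2, 0.8, -0.1]
width: 0.0182
gripper_force: 39.2
```

Emit:
drive_tool(
  rows=[
    [0.3,0.6,0,0],
    [0.9,1.8,0,0],
    [1.5,3.0,0,0],
    [2.1,4.2,0,0],
    [2.7,5.4,0,0],
    [3.3,6.6,0,0],
    [3.8,7.6,0,0],
    [3.98,8.03,0,0],
  ],
)

```text
clock: 17.32
position: [0.4766, 0.1015, 0.1401]
ee_rot: [0.001, 1.0, -0.001, 0.0]
contact_force: [0.5, 0.2, -1.1]
width: 0.0183
gripper_force: 39.3
```

Emit:
drive_tool(
  rows=[
    [0,0,0,0],
    [0,0,0,0],
    [0,0,0,0],
    [0,0,0,0],
    [0,0,0,0],
    [0,0,0,0],
    [0,0,0,0],
    [0,0,0,0],
  ],
)

```text
clock: 17.98
position: [0.4751, 0.1049, 0.1408]
ee_rot: [0.0, 1.0, 0.0, 0.0]
contact_force: [-0.8, -0.1, -0.7]
width: 0.0185
gripper_force: 39.3
```

```bash
python3 w.py wrist w6; python3 chk.py w6 .4755 .102 .065 .046 .111 .049
```

```text
18.0333 [0.47516972 0.10479881 0.14081944] [0.e+00 1.e+00 2.e-04 1.e-04] [ 0.07  0.24  1.86 -0.    1.04  1.64]
rim (971, 23, array([0.4762, 0.1027]), np.float64(-0.0011))
lid (20595, 56, array([0.4748, 0.1028]), np.float64(-0.0004))
```

Emit:
drive_tool(
  rows=[
    [0.06,0,0.2,0],
    [0.06,0,0.5,0],
    [0.06,0,0.8,0],
    [0.06,0,1.1,0],
    [0.06,0,1.3,0],
    [0.06,0,1.45,0],
    [0.06,0,1.55,0],
    [0.06,0,1.6,0],
  ],
)

```text
clock: 18.7
position: [0.4765, 0.1044, 0.1008]
ee_rot: [0.0, 1.0, -0.0, -0.001]
contact_force: [-4.1, -0.3, 11.4]
width: 0.0184
gripper_force: 40.6
```

Emit:
drive_tool(
  rows=[
    [0,0,0,0],
    [0,0,0,0],
    [0,0,0,0],
    [0,0,0,0],
    [0,0,0,0],
    [0,0,0,0],
    [0,0,0,0],
    [0,0,0,0],
  ],
  grip=50,
)

```text
clock: 19.37
position: [0.4768, 0.1045, 0.1008]
ee_rot: [0.0, 1.0, -0.0, 0.0]
contact_force: [0.5, -0.0, 0.3]
width: 0.0496
gripper_force: 0.0
```

Emit:
drive_tool(
  rows=[
    [0,0,-0.2,0],
    [0,0,-0.7,0],
    [0,0,-1.4,0],
    [0,0,-2.0,0],
    [0,0,-2.4,0],
    [0.3,-0.2,-2.4,0],
    [1.0,-0.8,-2.4,0],
    [2.0,-1.7,-2.4,0],
  ],
)

```text
clock: 20.03
position: [0.5258, 0.1464, 0.1606]
ee_rot: [0.001, 1.0, -0.001, -0.001]
contact_force: [0.3, -0.8, 0.4]
width: 0.05
gripper_force: 0.0
```

Emit:
drive_tool(
  rows=[
    [1.0,-0.9,0,0],
    [2.0,-1.8,0,0],
    [2.9,-2.5,0,0],
    [3.5,-3.0,0,0],
    [3.8,-3.22,0,0],
    [3.8,-3.22,0,0],
    [3.8,-3.22,0,0],
    [3.8,-3.22,0,0],
  ],
)

```text
clock: 20.7
position: [0.6205, 0.2266, 0.1603]
ee_rot: [0.0, 1.0, -0.0, -0.001]
contact_force: [-0.4, 0.6, -0.8]
width: 0.0496
gripper_force: 0.0
```

```bash
python3 w.py wrist w7; python3 lid.py w7 .622 .225 .025; python3 w.py scene s7; python3 w.py top t7;  python3 lid.py t7 .4765 .104 .049 .071
```

```text
20.75 [0.62054949 0.22652562 0.16061306] [ 4.e-04  1.e+00 -4.e-04 -8.e-04] [ 0.24  0.46  1.45 -0.    1.23  1.82]
disc 2140 [0.622  0.2254] -0.0005
knob 585 [0.6221 0.2253] -0.0003
20.8 [0.62074896 0.22652922 0.16088295] [ 3.e-04  1.e+00 -5.e-04 -4.e-04] [ 0.24  0.46  1.45 -0.    1.23  1.82]
20.85 [0.62090747 0.22661422 0.16106784] [ 2.e-04  1.e+00 -5.e-04 -2.e-04] [ 0.24  0.46  1.45 -0.    1.23  1.82]
disc 1258 [0.476  0.1028] -0.0011
knob 57 [0.4768 0.1028] -0.0009
```

View pics/s7.png

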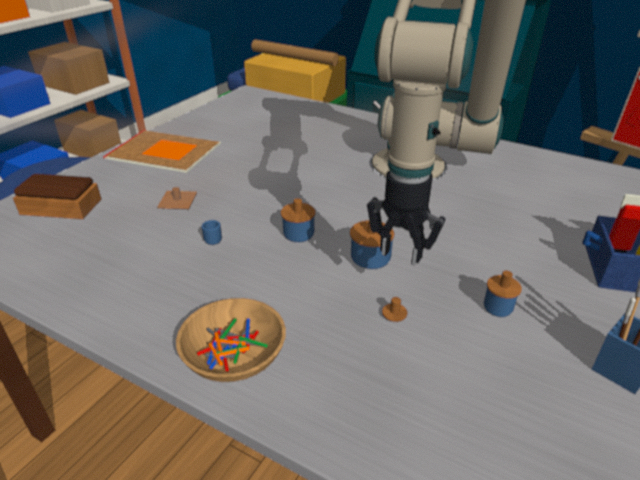

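The widest lid is seated at (372,232). Next is the small lid.

Emit:
drive_tool(
  rows=[
    [0,0,0.7,0],
    [0,0,1.7,0],
    [0,0,2.8,0],
    [0,0,3.8,0],
    [0,0,4.4,0],
    [0,0,4.7,0],
    [0,0,4.8,0],
    [0,0,4.8,0],
  ],
)

```text
clock: 21.52
position: [0.6218, 0.2272, 0.041]
ee_rot: [0.0, 1.0, -0.0, 0.0]
contact_force: [0.3, 0.6, 0.1]
width: 0.0501
gripper_force: 0.0
```

Emit:
drive_tool(
  rows=[
    [0,0,0,0],
    [0,0,0,0],
    [0,0,0,0],
    [0,0,0,0],
    [0,0,0,0],
    [0,0,0,0],
    [0,0,0,0],
    [0,0,0,0],
  ],
  grip=0,
)

```text
clock: 22.18
position: [0.6228, 0.2277, 0.0424]
ee_rot: [-0.0, 1.0, -0.0, 0.001]
contact_force: [-0.4, -0.1, 6.1]
width: 0.0183
gripper_force: 39.4
```

Emit:
drive_tool(
  rows=[
    [0,0,-0.2,0],
    [0,0,-0.7,0],
    [0,0,-1.4,0],
    [0,0,-2.2,0],
    [0,0,-3.0,0],
    [0,0,-3.6,0],
    [0,0,-4.0,0],
    [0,0.5,-4.0,0],
  ],
)

```text
clock: 22.85
position: [0.6231, 0.2168, 0.1434]
ee_rot: [-0.001, 1.0, 0.001, 0.003]
contact_force: [0.3, 0.0, -0.2]
width: 0.0184
gripper_force: 39.1
```

Emit:
drive_tool(
  rows=[
    [0,1.2,0,0],
    [-0.1,2.6,0,0],
    [-0.1,4.0,0,0],
    [-0.2,5.4,0,0],
    [-0.3,6.8,0,0],
    [-0.3,8.2,0,0],
    [-0.4,9.6,0,0],
    [-0.4,11.0,0,0],
  ],
)

```text
clock: 23.52
position: [0.6097, -0.0624, 0.1394]
ee_rot: [-0.0, 1.0, -0.0, -0.002]
contact_force: [0.6, 0.6, -0.5]
width: 0.0183
gripper_force: 39.1
```

Emit:
drive_tool(
  rows=[
    [-0.1,1.4,0,0],
    [-0.2,2.8,0,0],
    [-0.3,4.1,0,0],
    [-0.4,5.4,0,0],
    [-0.44,6.5,0,0],
    [-0.44,7.1,0,0],
    [-0.44,7.4,0,0],
    [-0.44,7.42,0,0],
  ],
)

```text
clock: 24.18
position: [0.6001, -0.2468, 0.1399]
ee_rot: [-0.0, 1.0, -0.001, -0.001]
contact_force: [0.2, 0.2, 0.2]
width: 0.0181
gripper_force: 39.1
```

Emit:
drive_tool(
  rows=[
    [0,0,0,0],
    [0,0,0,0],
    [0,0,0,0],
    [0,0,0,0],
    [0,0,0,0],
    [0,0,0,0],
    [0,0,0,0],
    [0,0,0,0],
  ],
)

```text
clock: 24.85
position: [0.6007, -0.2454, 0.1409]
ee_rot: [0.0, 1.0, 0.0, 0.0]
contact_force: [-0.3, 0.5, -0.3]
width: 0.0181
gripper_force: 39.2
```

```bash
python3 w.py wrist w8; python3 chk.py w8 .601 -.248 .045 .022 .111 .025
```

```text
24.9 [ 0.60069821 -0.24544566  0.14086477] [ 1.e-04  1.e+00 -0.e+00  0.e+00] [-0.5   0.46  1.51 -0.    1.18  1.08]
rim (850, 29, array([ 0.6024, -0.2479]), np.float64(-0.0008))
lid (3276, 27, array([ 0.6005, -0.2474]), np.float64(-0.0007))
```

View pics/w8.png

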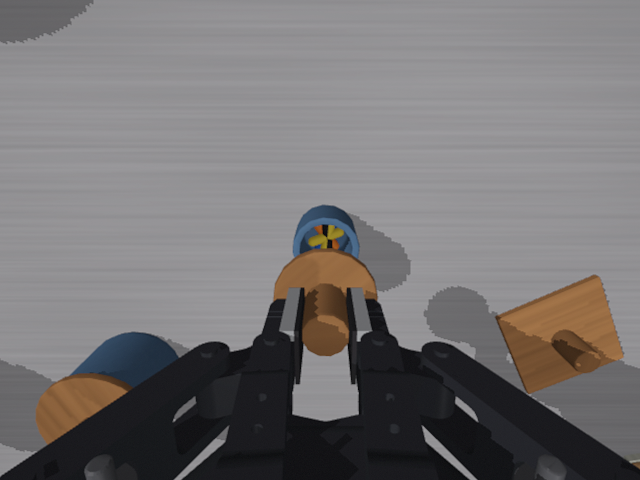

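The wrist view shows the small lid centred at column 325 and the small pot at column 326. I'll correct x by about 2 mm and seat it.

Emit:
drive_tool(
  rows=[
    [0.07,0.02,0.3,0],
    [0.07,0.02,0.8,0],
    [0.07,0.02,1.3,0],
    [0.07,0.02,1.8,0],
    [0.07,0.02,2.1,0],
    [0.07,0.02,2.25,0],
    [0.07,0.02,2.35,0],
    [0.07,0.02,2.4,0],
  ],
)

```text
clock: 25.57
position: [0.6025, -0.2461, 0.0815]
ee_rot: [-0.0, 1.0, -0.0, -0.0]
contact_force: [-2.9, 1.7, 8.6]
width: 0.0185
gripper_force: 40.0
```

Emit:
drive_tool(
  rows=[
    [0,0,0,0],
    [0,0,0,0],
    [0,0,0,0],
    [0,0,0,0],
    [0,0,0,0],
    [0,0,0,0],
    [0,0,0,0],
    [0,0,0,0],
  ],
  grip=50,
)

```text
clock: 26.23
position: [0.6024, -0.2461, 0.0808]
ee_rot: [0.0, 1.0, -0.0, 0.0]
contact_force: [-0.3, 1.2, -0.2]
width: 0.0502
gripper_force: 0.0
```

Emit:
drive_tool(
  rows=[
    [0,0,-0.2,0],
    [0,0,-0.7,0],
    [0,0,-1.4,0],
    [0,0,-2.4,0],
    [0,0,-3.4,0],
    [0,0,-4.2,0],
    [0,0,-4.8,0],
    [0,0,-4.8,0],
  ],
)

```text
clock: 26.9
position: [0.6043, -0.247, 0.2054]
ee_rot: [0.002, 1.0, -0.0, 0.004]
contact_force: [0.0, 0.1, 0.9]
width: 0.0501
gripper_force: 0.0
```

Emit:
drive_tool(
  rows=[
    [-0.4,0.4,0,0],
    [-1.2,1.2,0,0],
    [-2.2,2.2,0,0],
    [-3.2,3.2,0,0],
    [-4.2,4.2,0,0],
    [-5.0,5.0,0,0],
    [-5.4,5.4,0,0],
    [-5.4,5.4,0,0],
  ],
)

```text
clock: 27.57
position: [0.4641, -0.383, 0.1994]
ee_rot: [-0.001, 1.0, -0.002, -0.002]
contact_force: [0.0, -0.4, 0.1]
width: 0.0502
gripper_force: 0.0
```

```bash
python3 w.py scene s9; python3 w.py top t9
for a in ".6015 -.246 .025 .051" ".4995 .3985 .033 .061" ".4795 -.0855 .041 .066" ".4765 .104 .049 .071" ; do python3 lid.py t9 $a; done
python3 - <<'E'
import cv2
i=cv2.imread('pics/s9.png')[160:340,130:550]; cv2.imwrite('pics/s9c.png',cv2.resize(i,(798,342),interpolation=cv2.INTER_CUBIC))
E
```

```text
27.6167 [ 0.46575882 -0.38157108  0.19959874] [-1.0e-03  1.0e+00 -1.7e-03 -7.0e-04] [-0.8   0.35  1.53  0.    1.26  0.77]
27.6667 [ 0.46681688 -0.38077445  0.19984226] [-1.e-03  1.e+00 -9.e-04 -3.e-04] [-0.8   0.35  1.53  0.    1.26  0.77]
disc 226 [ 0.6009 -0.2474] -0.001
knob 55 [ 0.6011 -0.2477] -0.0005
disc 486 [0.4987 0.3979] -0.0007
knob 63 [0.4994 0.3981] -0.0003
disc 842 [ 0.4785 -0.0861] -0.001
knob 59 [ 0.4792 -0.0863] -0.0006
disc 1275 [0.4763 0.1028] -0.0009
knob 61 [0.4768 0.1025] -0.0007
```

View pics/s9c.png

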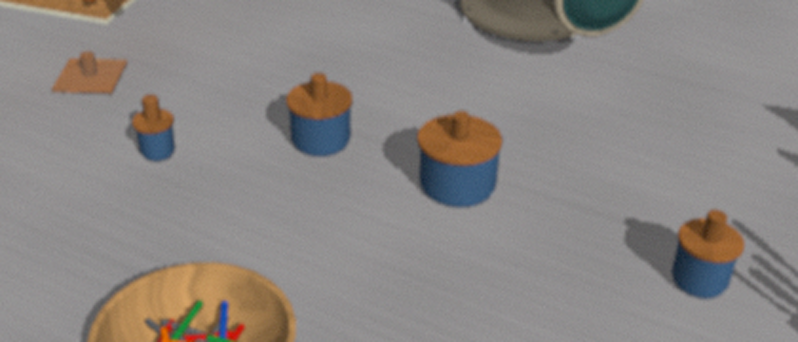

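View pics/t9.png

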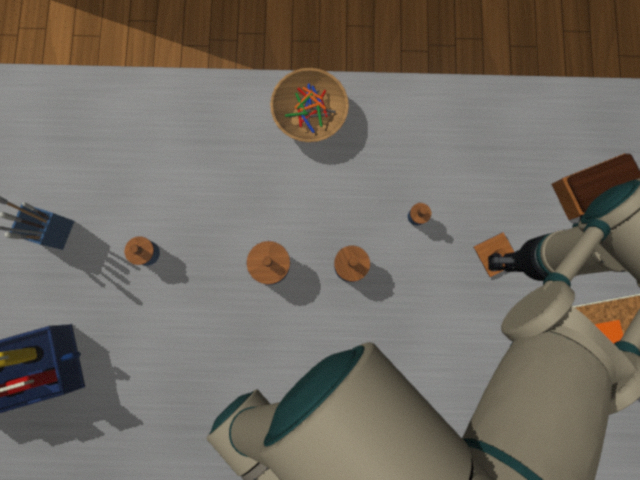

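All four lids sit flat and centred on their pots, at (139,251), (269,262), (352,264) and (420,214) in the top view. The square lid is where it was, and the gripper hangs clear, well above the table.

```bash
python3 -c "
from rig import order
print(order.sign_off())"
```

```text
the job is handed in; nothing more can be done
None
```

I put all four round lids on their matching pots, where they sit flat and centred in the final camera views. I left the square lid alone, and handed the job in at about 28 s on the robot clock.

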